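Set the slicing guide to the loaf

TASK

Set the bread-slicing guide to the loaf lying in it: slacken the wing knob before you move the sliding comb, slide that comb up until it has pushed the loaf square against the fixed comb and bears on it without play, and then tighten the knob firmly, until it will turn no further, so that the comb stays clamped. Do not squash the loaf, keep it lying in the guide, and leave everything else on the table where it is.

Things in the scene. Friction and masses are not known exactly. Their poses are not given: they have to be found in the camera images.
- board: white plastic base board of the slicing guide, 300 (x) x 270 (y) x 18 mm high, fixed to the table. Origin: centre of its underside, on the table. x runs along the loaf and combs. Along its -y side stands the fixed steel comb (280 mm long, 8 mm thick, top 94 mm above the table); its inner face is the plane y = -100 mm of this frame.
- guide: the sliding steel comb, 280 mm along x, 8 mm thick, top 94 mm above the table. It slides only along the board's y (limits 0.095 and 0.161 m from the fixed comb); towards the loaf is -y. Origin: on its inner (loaf-side) face, mid-length, 18 mm above the table; axes as the board's. Slack, it slides with 4 N, pushed on its back or foot or carried by the knob; tight, it is held (it creeps if forced).
- foot (a point): aluminium foot of the sliding comb, on its outer (+y) side: 90 (x) x 66 (y) mm, top 40 mm above the table. This point: middle of its top, under the knob's steel boss (20 mm across, up to 46 mm above the table), 44 mm in +y from the comb's inner face, on the knob's axis.
- wing_knob: black wing knob on the foot: two flat wings, 60 mm tip to tip, 8 mm thick throughout, from 46 to 86 mm above the table (middle: to 74). Origin: on its upright turning axis, 66 mm above the table. x: from tip to tip; z up. The tips sweep 6 mm from the back of the sliding comb, which is 8 mm taller: what goes down beside the wings must stay within 36 mm of the axis on that side.
- bite (a point): the knob's thread (point: on its axis, at the foot's top). Anticlockwise from above slackens. It starts 0.4 to 0.9 rad tighter than where it begins to bite, an angle that differs each time; hard stops lie 1.8 rad slacker and 1.25 rad tighter than the bite. Slack, it turns with 0.08 N m; past the bite, tightening takes more and more, up to 0.2 to 0.3 N m at the stop. It stays where it is left.
- slot_rail: aluminium T-slot rail, 24 x 135 mm, let into the board under the foot; the knob clamps on it. Origin: its middle, 18 mm above the table. From the bite on, the clamping force grows to about 30 N at the hard stop, 1.25 rad on. Firmly tight is over 22 N, tighter than at the start: within about 0.25 rad of that stop. Turning right up to the stop is best and harms nothing.
- loaf: crusty brown tin loaf, firm, 230 mm (x), 85 mm high, its width (y) different each time, 97 to 117 mm; 0.4 to 0.6 kg, loose, up to 0.05 rad askew, 7 to 12 mm off the fixed comb. Origin: on its underside, mid-length, 50 mm from its flat -y side. Sliding it along takes up to 8 N on the comb; then it squares up on the fixed comb; 10 to 15 N seats it; over 18 N on the loaf squashes it.
- bread_knife: bread knife, 282 mm long, black handle, lying beside the board; leave alone
- cutter: plain steel ring cutter, 48 mm across, 24 mm high, standing on the board; leave alone
- bench_scraper: steel dough scraper 105 x 150 mm with black grip, on the table; leave alone
- loaf_tin: empty dark loaf tin 125 x 245 x 75 mm; leave alone
- tape_roll: roll of tape, 90 mm across, 24 mm high; leave alone
- pastry_brush: pastry brush lying on the table; leave alone
- jam_jar: jar, 68 mm across, 100 mm high; leave alone

How it is judged:
By the outcome, as a careful person would: the job done as asked, in the order asked, and still so for the second after the job is handed in, with the robot touching nothing.
It also fails if it takes over 64 s, if anything falls off the work surface, if the arm or the gripper's body presses on something with over 40 N, if the wrist force passes 120 N, or if a joint passes its speed limit or range.

ROBOT

A 6-joint arm with a two-finger parallel gripper is mounted at the origin on the work surface. World frame = base frame: x ahead of the robot, y to its left, z up, the work surface at z = 0. Lengths are in mm, angles in rad, forces in N, time in s.
With the tool pointing down it reaches from about 350 to 975 mm from the base axis. Payload 7.1 kg.
Tool frame: the origin (TCP) lies on the front face of the gripper's body, between the roots of the fingers; the fingertips stand 80 mm ahead of it and the grasp point (between the pads) lies 61 mm ahead of it (env.tips_ahead is the distance from the TCP to the fingertips, in mm); z points along the fingers, y is the line along which they close (so a half turn about z gives the same grasp; the last joint's range is limited). The gripper opens to 88 mm and grips with 3 to 60 N. Pads are 20 mm wide; open, the fingers measure 115 mm over their backs; the gripper's body (75 mm by 178 mm) begins 61 mm behind the grasp point.
Start: joints at [1.269, 0.423, 1.63, -0, 1.089, -0.019], TCP at [174.372, 600.167, 302.675] pointing down, gripper open.
Joint ranges: [-3, 3], [-0.9, 2.11], [0.09, 2.58], [-1.31, 4.45], [0.11, 2.69], [-2.54, 2.54]. Speed limits (rad/s): [2.39, 2.39, 3.01, 3.14, 3.14, 3.14].

INTERFACE

Orientations are given as a unit quaternion [x, y, z, w].
In Python, from station import env, set_gripper, viewer, workorder gives the robot as it stands. Calls block until the motion is done:
- env.reach(position, orientation): joint-space move of the TCP to a pose.
- env.move_l(position, rot=None, rate=150, f_stop=None): straight line of the TCP; rot=None keeps the orientation; rate is the mean speed in mm/s. With f_stop (N) it stops when the force on the tool has changed by that much, and returns True; else False.
- env.move_joints(angles): joint-space move.
- set_gripper(opening): finger opening in mm; the grip force is fixed at half the most; returns when the fingers have stopped.
- env.hold(seconds).
- env.ik(position, orientation): joint angles nearest the present ones, or None.
- env.read_state(): the state.
- viewer.camera(name): name is "scene" or "top" or "wrist"; returns the picture (420x560x3 uint8, blue, green, red); there is no depth.
- viewer.camera_params(name): a dict with "fx", "fy", "cx", "cy" (pixels), "pose" (4x4, takes a point from camera to world coordinates); the wrist camera has in their place "tool_from_camera" (4x4, takes a point from camera to tool coordinates, whose origin is the TCP and whose axes are the flange's). Camera axes: x right, y up, looking along -z (the intrinsics and any distortion apply to the point x, -y, -z); pixel columns grow to the right and rows downward; lengths in mm; the calibration is good to about 2 mm. A picture is of the moment at which its call begins: read the wrist's pose just before it. camera_params takes no time and is no camera call.
A pose or a line that the arm cannot do raises env.IKError and nothing moves.
- workorder.sign_off(): hands the job in; it is judged then, once.
The state is a dict: "time_s": time; "qpos": joint angles; "dq": joint speeds; "tau": joint torques, N m; "tool_pos": TCP position; "orientation": TCP orientation; "force": force on the tool from outside, world axes, zero at the start; "wrist_torque": the same for the moment, N m; "width": finger opening in mm; "grip_force": force on a finger pad.
Only numpy, scipy, OpenCV 4.12 (cv2) and the standard library are available. Lean on these libraries where they do the work, as an engineer would, in place of code of your own. Each camera call takes 0.05 s, during which the arm holds its last target. There are 200 camera calls.

## Working session

There is one attempt and no reset: what is moved stays moved. The work goes in short steps, each a Python script; the robot and the scene stay as the last script left them, time stands still between calls to the robot, and variables do not carry over. Pictures are saved under pics/ and viewed, at most 10 in all, crops included, and the job is handed in when it is done.

```bash
ls; mkdir -p pics
python3 - <<'E'
from station import env, set_gripper, viewer, workorder
import cv2,numpy as np
for n in ("scene","top","wrist"):
    cv2.imwrite(f"pics/{n}0.png",viewer.camera(n))
    p=viewer.camera_params(n); print(n,{k:(np.round(v,4).tolist() if hasattr(v,'__len__') else v) for k,v in p.items()})
s=env.read_state();print(s)
E
```

```text
pics
scene {'fx': 532.9364206805154, 'fy': 532.9364206805154, 'cx': 262.65918556244475, 'cy': 208.66744227307962, 'pose': [[-0.7298, -0.4314, 0.5304, 1331.3416], [0.6834, -0.4414, 0.5814, 905.6847], [-0.0167, 0.7868, 0.617, 1008.4393], [0.0, 0.0, 0.0, 1.0]]}
top {'fx': 520.1793231210863, 'fy': 520.1793231210863, 'cx': 289.3254554485214, 'cy': 211.98160300782916, 'pose': [[0.0178, 0.987, -0.1595, 277.0367], [-0.9998, 0.0155, -0.0155, -20.8342], [-0.0128, 0.1597, 0.9871, 1621.669], [0.0, 0.0, 0.0, 1.0]]}
wrist {'fx': 303.29555118677484, 'fy': 303.29555118677484, 'cx': 280.0925024602496, 'cy': 209.1013441208124, 'tool_from_camera': [[-0.0002, 0.9595, 0.2817, 77.5911], [1.0, -0.0, 0.0009, -0.19], [0.0009, 0.2817, -0.9595, -81.5169], [0.0, 0.0, 0.0, 1.0]]}
{'time_s': 0.15, 'qpos': array([ 1.26901126e+00,  4.23678025e-01,  1.63048252e+00,  2.74953118e-05,
        1.08859580e+00, -1.90109429e-02]), 'dq': array([ 1.86150636e-03, -1.83896517e-03, -2.92945658e-03,  2.24113960e-05,
        5.74053194e-04, -2.37390239e-04]), 'tau': array([-1.45170225e-05, -5.44981992e+01, -2.73917091e+01,  6.43419754e-02,
        2.05338345e-02, -7.35794879e-05]), 'tool_pos': array([174.26774587, 599.87448434, 302.08481489]), 'orientation': array([ 1.40922763e-01,  9.90020422e-01, -5.72432751e-04, -1.04947388e-04]), 'force': array([ 0.19505624, -0.35935813, -0.68186972]), 'wrist_torque': array([-0.01130592, -0.02234003, -0.0230625 ]), 'grip_force': 0.0, 'width': 88.05715328525663}
```

View pics/scene0.png

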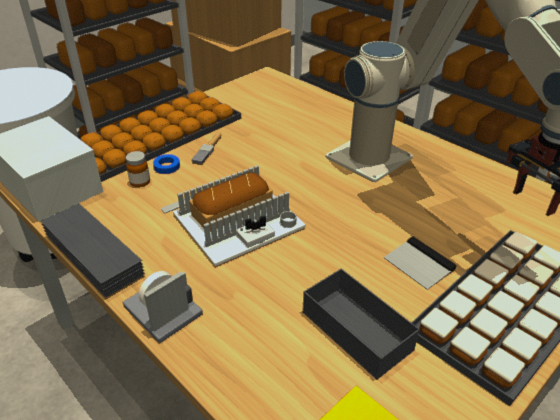

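View pics/top0.png

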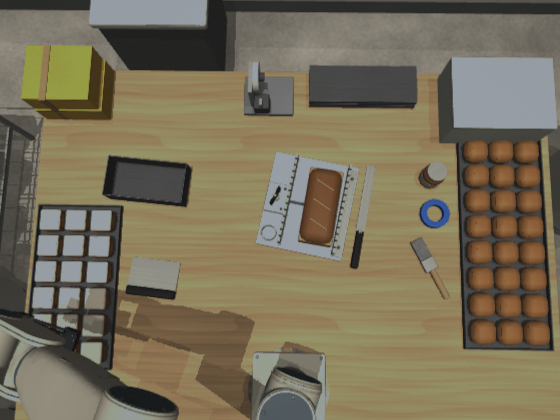

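The top view shows the board at about (307,205), with the knob at (275,196) on its left (+y) side. The fixed comb is on the right at x≈345, and the cutter is at (268,232). Next I'll take two wrist views above the knob.

```bash
cat > h.py <<'E'
import numpy as np, cv2
from scipy.spatial.transform import Rotation as R
from station import env, set_gripper, viewer, workorder
def campose(n, st=None):
    p=viewer.camera_params(n)
    if n!="wrist": return p,np.array(p["pose"])
    T=np.eye(4); T[:3,:3]=R.from_quat(st["orientation"]).as_matrix(); T[:3,3]=st["tool_pos"]
    return p,T@np.array(p["tool_from_camera"])
def ray(p,T,u,v):
    d=T[:3,:3]@np.array([(u-p["cx"])/p["fx"],-(v-p["cy"])/p["fy"],-1]); return T[:3,3],d/np.linalg.norm(d)
def onz(p,T,u,v,z):
    o,d=ray(p,T,u,v); return o+d*(z-o[2])/d[2]
def tri(rays):
    A=sum(np.eye(3)-np.outer(d,d) for o,d in rays); b=sum((np.eye(3)-np.outer(d,d))@o for o,d in rays)
    return np.linalg.solve(A,b)
def down(yaw): # tool z down, tool x at angle yaw in world
    c,s=np.cos(yaw),np.sin(yaw)
    return R.from_matrix(np.array([[c,s,0],[s,-c,0],[0,0,-1]])).as_quat()
E
python3 - <<'E'
from h import *
import pickle
p,T=campose("top")
for n,u,v,z in [("knob",275,196,80),("b1",275,153,18),("b2",357,166,18),("b3",340,258,18),("b4",258,246,18)]: print(n,onz(p,T,u,v,z).round(1))
s=env.read_state(); print(R.from_quat(s["orientation"]).as_matrix().round(3))
k=onz(p,T,275,196,80)
D=[]
for i,(dx,dy,yaw) in enumerate([(0,-20,np.pi),(20,60,np.pi)]):
    pos=[k[0]+dx,k[1]+dy,300]
    q=env.ik(pos,down(yaw))
    print(q)
    env.reach(pos,down(yaw)); env.hold(.3)
    s=env.read_state(); im=viewer.camera("wrist"); D.append((dict(s),im)); cv2.imwrite(f"pics/w{i}.png",im)
    print(s["tool_pos"],s["time_s"],s["qpos"],s["force"])
pickle.dump(D,open("w.pkl","wb"))
E
```

```text
knob [574.3  47.4  80. ]
b1 [725.6  53.3  18. ]
b2 [ 686.8 -207.2   18. ]
b3 [ 395.2 -154.1   18. ]
b4 [428.   99.3  18. ]
[[-0.96   0.279 -0.   ]
 [ 0.279  0.96  -0.001]
 [ 0.    -0.001 -1.   ]]
[ 2.70131376e-02  3.53364875e-01  1.74496401e+00 -4.44089210e-16
  1.04326377e+00 -1.54378319e+00]
[574.27817794  27.75335034 299.97036864] 2.925 [ 2.75810520e-02  3.53416238e-01  1.74496429e+00  2.82556352e-05
  1.04327957e+00 -1.54371754e+00] [1.00350139 0.67161405 1.41765649]
[ 1.59117439e-01  3.95442061e-01  1.68029036e+00 -4.44089210e-16
  1.06586023e+00 -1.41167889e+00]
[594.18302845 106.49763014 300.05056208] 3.7 [ 1.57665834e-01  3.95022218e-01  1.68081480e+00 -8.96951989e-05
  1.06587383e+00 -1.41182260e+00] [-0.67552344  0.18162155  0.22868151]
```

Run:
```python
import cv2,numpy as np
a=cv2.imread("pics/w0.png");b=cv2.imread("pics/w1.png")
cv2.imwrite("pics/w0v.png",cv2.resize(a,(800,600),interpolation=cv2.INTER_CUBIC))
cv2.imwrite("pics/w1v.png",cv2.resize(b,(800,600),interpolation=cv2.INTER_CUBIC))
```

```text
(no output)
```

View pics/w0v.png

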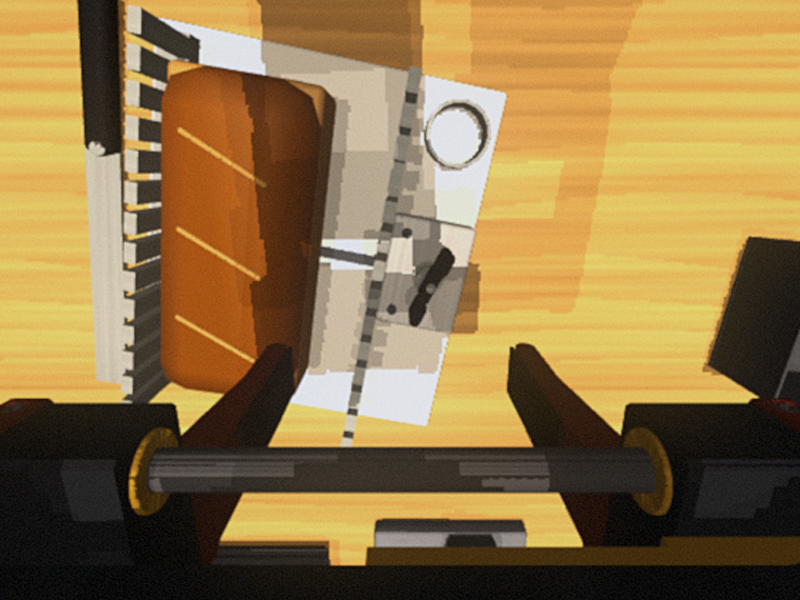

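View pics/w1v.png

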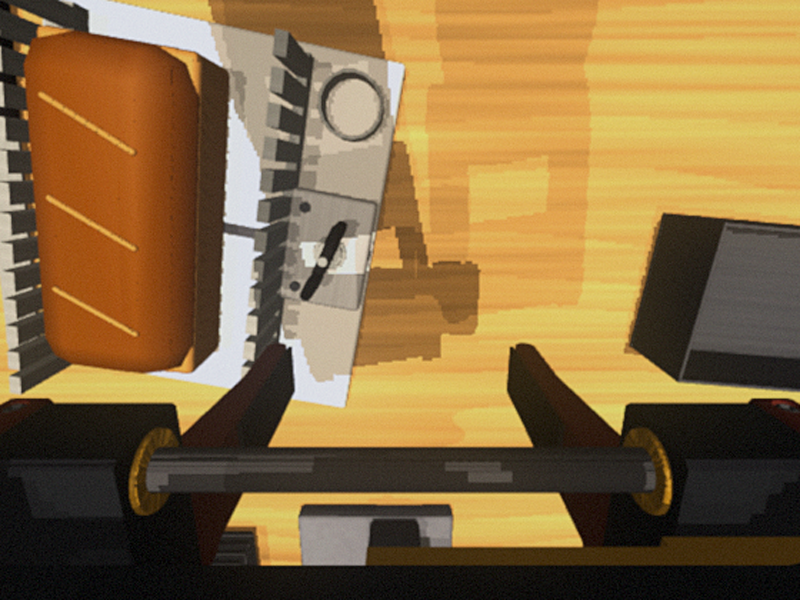

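The two wrist views show the knob hub at about (430,288) in w0v and (322,262) in w1v, with the wings running tip to tip from the upper right to the lower left. The board's right-hand corners are at (506,93)/(428,426) and (404,65)/(346,406). I'll enlarge the knob in both views.

Run:
```python
import cv2,numpy as np
a=cv2.imread("pics/w0.png")[160:242,262:342];b=cv2.imread("pics/w1.png")[142:224,186:266]
cv2.imwrite("pics/crop.png",np.hstack([cv2.resize(i,(400,410),interpolation=cv2.INTER_CUBIC) for i in (a,b)]))
```

```text
(no output)
```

View pics/crop.png

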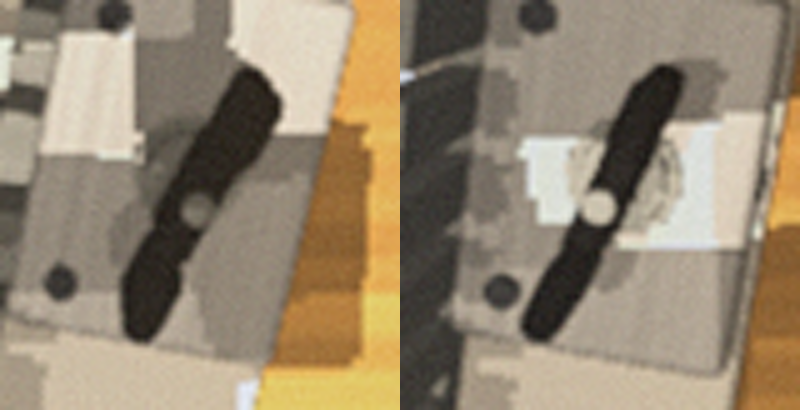

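Run:
```python
from h import *
import pickle
D=pickle.load(open("w.pkl","rb"))
C=[campose("wrist",d[0]) for d in D]
c0=lambda x,y:((x+.5)/5-.5+262,(y+.5)/5-.5+160)
c1=lambda x,y:((x-399.5)/5-.5+186,(y+.5)/5-.5+142)
v=lambda x,y:((x+.5)*.7-.5,(y+.5)*.7-.5)
def T2(n,a,b,z=None):
    r=[ray(*C[0],*a),ray(*C[1],*b)]
    print(n,tri(r).round(1), [onz(*C[i],*q,z).round(1)[:2].tolist() for i,q in enumerate((a,b))] if z else "")
T2("hub",c0(197,209),c1(599,208),74)
T2("tipA",c0(260,80),c1(668,72),86)
T2("tipB",c0(140,330),c1(537,333),86)
T2("footTR",c0(352,8),c1(786,5),40)
T2("footBR",c0(265,362),c1(718,372),40)
T2("screw1",c0(115,14),c1(537,15),40)
T2("screw2",c0(60,281),c1(501,291),40)
T2("bNear",v(506,93),v(404,65),18)
T2("bFar",v(428,426),v(346,406),18)
T2("cutter",v(457,134),v(352,106),36)
```

```text
hub [579.1  49.4  72.1] [[578.4, 49.3], [578.8, 49.7]]
tipA [552.9  63.2  61.1] [[549.0, 60.3], [549.7, 66.7]]
tipB [602.9  37.2  82.1] [[601.0, 37.2], [602.2, 38.0]]
footTR [541.1  86.6  34.2] [[540.8, 85.5], [540.3, 87.1]]
footBR [626.3  69.1  37.1] [[625.4, 68.8], [625.2, 69.5]]
screw1 [542.1  32.3  41.4] [[542.2, 32.4], [542.4, 32.0]]
screw2 [605.2  19.6  40. ] [[605.1, 19.7], [605.3, 19.6]]
bNear [438.2 109.1  14.4] [[438.6, 108.3], [439.1, 109.0]]
bFar [730.3  54.1  16.1] [[729.9, 53.8], [728.3, 54.6]]
cutter [469.2  70.2  31.1] [[469.5, 69.7], [470.0, 70.7]]
```

The hub is at (578.5,49.3), the wing line is about -0.46 rad, and the board angle is about -0.19 rad. Next I'll approach and close gently, centring on the side force.

```bash
cat >> h.py <<'E'
bx=np.array([np.cos(-.19),np.sin(-.19),0]); by=np.array([-bx[1],bx[0],0])
def st():
    s=env.read_state(); f=s["force"]; return s, f
def show(tag=""):
    s,f=st(); print(tag,"t%.2f"%s["time_s"],"pos",s["tool_pos"].round(1),"Fx,Fy(board) %.1f %.1f Fz %.1f"%(f@bx,f@by,f[2]),"Tz %.3f"%s["wrist_torque"][2],"w %.2f g %.1f"%(s["width"],s["grip_force"]),"q6 %.3f"%s["qpos"][5]); return s
E
python3 - <<'E'
from h import *
yaw=np.pi-.464; o=down(yaw); h=np.array([578.5,49.3])
set_gripper(28)
env.reach([*h,200],o); env.hold(.2); s0=show("above"); 
print("stop",env.move_l([*h,129],rate=60,f_stop=6)); env.hold(.2); show("down")
f0=env.read_state()["force"]
ty=np.array([np.sin(yaw),-np.cos(yaw),0])
p=np.array([*h,129.])
for w in (18,15,13,12,11,10,9.4,8.8,8.2):
    set_gripper(w); env.hold(.1); s=show(w)
    for _ in range(4):
        f=(s["force"]-f0)@ty
        if abs(f)<2: break
        p=p+ty*np.sign(f)*0.5; env.move_l(p,rate=20); env.hold(.1); s=show(" shift ty F%.1f"%f)
    if s["grip_force"]>3 and s["width"]<9: break
print(p)
E
```

```text
above t5.52 pos [579.9  50.1 201.8] Fx,Fy(board) 0.5 0.3 Fz 0.3 Tz 0.013 w 27.75 g 0.0 q6 -1.043
stop False
down t7.05 pos [578.6  49.3 129.3] Fx,Fy(board) -0.5 -0.4 Fz -0.5 Tz 0.026 w 27.92 g 0.0 q6 -1.042
18 t7.55 pos [578.5  49.3 129. ] Fx,Fy(board) 0.3 -0.2 Fz 0.9 Tz -0.029 w 17.82 g 0.0 q6 -1.042
15 t7.94 pos [578.5  49.3 129. ] Fx,Fy(board) -0.2 0.2 Fz -0.7 Tz 0.022 w 14.81 g 0.0 q6 -1.042
13 t8.30 pos [578.5  49.3 129. ] Fx,Fy(board) -0.4 0.8 Fz -0.1 Tz -0.015 w 12.81 g 0.0 q6 -1.042
12 t8.62 pos [578.5  49.3 129. ] Fx,Fy(board) -0.3 0.5 Fz 0.1 Tz 0.020 w 12.22 g 0.0 q6 -1.042
11 t8.95 pos [578.5  49.3 129. ] Fx,Fy(board) -0.2 -0.2 Fz -0.4 Tz 0.023 w 11.16 g 0.0 q6 -1.042
10 t9.28 pos [578.5  49.3 129. ] Fx,Fy(board) -0.2 -0.2 Fz -0.1 Tz 0.064 w 10.13 g 0.0 q6 -1.042
9.4 t9.59 pos [578.6  49.4 129. ] Fx,Fy(board) -0.6 0.5 Fz -1.1 Tz -0.058 w 9.23 g 0.9 q6 -1.042
8.8 t9.91 pos [578.7  49.6 129. ] Fx,Fy(board) -0.0 4.2 Fz -1.5 Tz 0.016 w 8.56 g 2.1 q6 -1.042
 shift ty F4.6 t10.26 pos [578.7  49.7 129. ] Fx,Fy(board) 0.1 2.1 Fz -0.1 Tz -0.033 w 9.08 g 1.2 q6 -1.042
 shift ty F2.5 t10.61 pos [578.8  50.  128.9] Fx,Fy(board) -0.3 0.2 Fz -1.0 Tz 0.047 w 8.84 g 0.0 q6 -1.041
8.2 t10.93 pos [578.9  50.1 129. ] Fx,Fy(board) -0.9 -0.8 Fz -0.1 Tz -0.057 w 8.60 g 2.3 q6 -1.041
[578.94752876  50.19426954 129.        ]
```

Run:
```python
from h import *
p=np.array([578.95,50.2,129.]); yaw=np.pi-.464
set_gripper(4); env.hold(.1); s=show("grip")
for i in range(8):
    yaw+=.145; env.reach(p,down(yaw)); env.hold(.12); s=show("%.3f"%yaw)
    f=s["force"].copy(); f[2]=0; p=p+np.clip(f/14*.7,-.6,.6)
print(p.tolist(),yaw)
```

```text
grip t11.24 pos [578.9  50.1 129. ] Fx,Fy(board) 0.1 -1.1 Fz -0.1 Tz 0.004 w 7.91 g 30.0 q6 -1.041
2.823 t11.62 pos [578.9  50.1 128.9] Fx,Fy(board) -0.3 -1.3 Fz -0.6 Tz 0.108 w 7.46 g 30.0 q6 -1.183
2.968 t12.01 pos [578.8  50.1 128.9] Fx,Fy(board) 0.2 -1.8 Fz -2.7 Tz 0.104 w 7.91 g 30.0 q6 -1.327
3.113 t12.39 pos [578.8  50.1 128.9] Fx,Fy(board) 0.6 -1.6 Fz -3.0 Tz 0.051 w 7.89 g 30.0 q6 -1.472
3.258 t12.78 pos [578.8  50.  128.9] Fx,Fy(board) 0.1 0.4 Fz -4.1 Tz 0.136 w 8.21 g 30.0 q6 -1.617
3.403 t13.16 pos [578.9  50.  128.9] Fx,Fy(board) -0.4 -0.5 Fz -5.7 Tz -0.001 w 7.79 g 30.0 q6 -1.762
3.548 t13.54 pos [578.8  50.  128.9] Fx,Fy(board) 0.8 -0.0 Fz -6.9 Tz 0.019 w 7.60 g 30.0 q6 -1.907
3.693 t13.93 pos [578.8  50.  128.9] Fx,Fy(board) -0.7 -0.7 Fz -6.9 Tz 0.009 w 8.05 g 30.0 q6 -2.052
3.838 t14.31 pos [578.9  50.  128.9] Fx,Fy(board) 0.1 0.7 Fz -7.9 Tz 0.068 w 7.91 g 30.0 q6 -2.197
[578.9297304927828, 49.95960699390479, 129.0] 3.8375926535897933
```

Run:
```python
from h import *
p=np.array([578.93,49.96,129.]); yaw=3.8376
p[2]-=.4; p0=p.copy(); tr=[]
def F(n=3):
    v=[]
    for _ in range(n): env.hold(.03); v.append(env.read_state()["force"]@by)
    return np.mean(v)
env.move_l(p-by*3,rate=20); print("3mm",F())
env.move_l(p-by*6,rate=20); b=F(); show("6mm %.1f"%b)
r=env.move_l(p-by*50,rate=14,f_stop=5); s=show("contact? %s"%r)
d=-(s["tool_pos"]-p0)@by
print("d",d,"F",F())
# step on to sliding
while d<52:
    f=F(2)
    if f>15: break
    d+=.8 if f<11 else .3
    env.move_l(p-by*d,rate=15); tr.append((round(d,1),round(f,1)))
print(tr); show("end")
```

```text
3mm 2.867653465134263
6mm 1.8 t15.11 pos [577.8  44.  128.8] Fx,Fy(board) -2.9 1.8 Fz 0.4 Tz -0.037 w 7.60 g 30.0 q6 -2.211
contact? False t18.40 pos [569.5   1.4 128.8] Fx,Fy(board) -2.9 5.7 Fz 2.8 Tz -0.078 w 8.07 g 30.0 q6 -2.286
d 49.50117285696042 F 6.189410398730075
[(np.float64(50.3), np.float64(5.8)), (np.float64(51.1), np.float64(5.8)), (np.float64(51.9), np.float64(5.5)), (np.float64(52.7), np.float64(6.0))]
end t19.77 pos [569.   -1.2 128.8] Fx,Fy(board) -3.4 6.7 Fz 2.6 Tz -0.029 w 7.90 g 30.0 q6 -2.291
```

Run:
```python
from h import *
a=viewer.camera("scene")[155:275,155:325]; w=viewer.camera("wrist")
cv2.imwrite("pics/mid.png",np.hstack([cv2.resize(a,(425,300),interpolation=cv2.INTER_CUBIC),cv2.resize(w,(375,300))]))
```

```text
(no output)
```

View pics/mid.png

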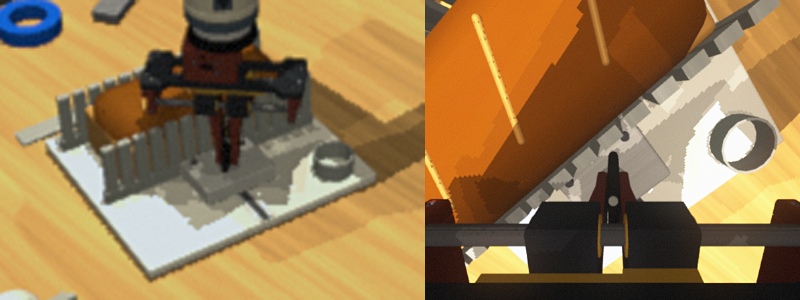

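The comb has followed the knob and is touching the loaf, and the cutter hasn't moved. I'll keep pushing until the loaf is seated.

Run:
```python
from h import *
p0=np.array([578.93,49.96,128.6])-bx*.15; tr=[]
def F(n=3):
    v=[]
    for _ in range(n): env.hold(.03); v.append(env.read_state()["force"]@by)
    return np.mean(v)
d=52.7
while d<72:
    f=F(2)
    if f>14.5: break
    d+=.8 if f<9 else .25
    env.move_l(p0-by*d,rate=15); tr.append((round(float(d),1),round(float(f),1)))
print(tr); show("end"); print(d,F())
```

```text
[(53.5, 6.7), (54.3, 6.3), (55.1, 6.3), (55.9, 6.7), (56.7, 7.0), (57.5, 8.0), (57.7, 11.1), (58.0, 12.1), (58.2, 13.1), (58.5, 14.3)]
end t23.10 pos [568.1  -5.4 128.8] Fx,Fy(board) -4.1 15.5 Fz 1.2 Tz -0.054 w 7.61 g 30.0 q6 -2.301
58.499999999999986 15.9396614265245
```

Run:
```python
from h import *
p=np.array([578.93,49.96,128.6])-bx*.15-by*58.5; yaw=3.8376; bxy=np.stack
def S(n=3):
    F=[];T=[]
    for _ in range(n):
        env.hold(.03); s=env.read_state(); F.append(s["force"]); T.append(s["wrist_torque"][2])
    return np.mean(F,0),np.mean(T),s
while yaw>1.7:
    yaw-=.13 if yaw>2.5 else .06
    env.reach(p,down(yaw)); f,t,s=S()
    R_=R.from_quat(s["orientation"]).as_matrix(); ya=np.arctan2(R_[1,0],R_[0,0])%(2*np.pi)
    print("yaw %.3f act %.3f Fx %.1f Fy %.1f Fz %.1f T %.3f t%.1f pos %s"%(yaw,ya,f@bx,f@by,f[2],t,s["time_s"],s["tool_pos"].round(1)))
    if abs(t)>.42: break
    if yaw>2.9: p=p-by*np.clip((15-f@by)/10,-.4,.4)+bx*np.clip(f@bx/14*.5,-.2,.2)
print(p.tolist(),yaw)
```

```text
yaw 3.708 act 3.707 Fx -4.5 Fy 16.5 Fz 1.1 T -0.095 t23.6 pos [568.1  -5.4 128.8]
yaw 3.578 act 3.577 Fx -3.7 Fy 15.4 Fz 1.2 T -0.083 t23.9 pos [568.1  -5.4 128.8]
yaw 3.448 act 3.447 Fx -3.5 Fy 15.8 Fz 0.2 T -0.075 t24.2 pos [568.1  -5.3 128.8]
yaw 3.318 act 3.317 Fx -2.9 Fy 14.9 Fz 0.3 T -0.108 t24.6 pos [568.   -5.3 128.8]
yaw 3.188 act 3.187 Fx -3.0 Fy 15.3 Fz 0.4 T -0.068 t24.9 pos [568.   -5.3 128.8]
yaw 3.058 act 3.057 Fx -2.5 Fy 14.5 Fz 0.4 T -0.096 t25.3 pos [568.   -5.2 128.8]
yaw 2.928 act 2.927 Fx -2.7 Fy 15.3 Fz -0.1 T -0.063 t25.6 pos [568.   -5.2 128.8]
yaw 2.798 act 2.797 Fx -2.7 Fy 14.8 Fz -0.2 T -0.089 t26.0 pos [568.   -5.2 128.9]
yaw 2.668 act 2.667 Fx -2.7 Fy 15.2 Fz 0.2 T -0.081 t26.4 pos [568.   -5.2 128.9]
yaw 2.538 act 2.537 Fx -2.6 Fy 14.5 Fz 0.9 T -0.069 t26.7 pos [568.   -5.2 129. ]
yaw 2.408 act 2.407 Fx -2.5 Fy 14.6 Fz 1.0 T -0.066 t27.1 pos [568.   -5.2 129. ]
yaw 2.348 act 2.347 Fx -2.7 Fy 15.1 Fz 0.7 T -0.041 t27.4 pos [568.1  -5.2 129. ]
yaw 2.288 act 2.287 Fx -3.0 Fy 14.8 Fz 0.7 T -0.048 t27.8 pos [568.   -5.2 129. ]
yaw 2.228 act 2.227 Fx -3.1 Fy 14.8 Fz 1.2 T -0.094 t28.1 pos [568.1  -5.2 129.1]
yaw 2.168 act 2.167 Fx -3.3 Fy 14.9 Fz 1.7 T -0.061 t28.4 pos [568.1  -5.2 129.1]
yaw 2.108 act 2.107 Fx -2.6 Fy 15.1 Fz 1.9 T -0.060 t28.8 pos [568.   -5.2 129.1]
yaw 2.048 act 2.047 Fx -2.4 Fy 15.1 Fz 1.9 T -0.074 t29.1 pos [568.1  -5.2 129.1]
yaw 1.988 act 1.987 Fx -3.0 Fy 14.6 Fz 1.8 T 0.052 t29.5 pos [568.1  -5.2 129.1]
yaw 1.928 act 1.929 Fx -3.0 Fy 15.5 Fz 2.1 T 0.648 t29.9 pos [568.1  -5.2 129.1]
[566.9879742330226, -7.043854596691407, 128.6] 1.9276000000000009
```

The hard stop was reached at yaw ≈1.93. That puts the bite at about 3.2, or 0.5 rad from the start, which agrees with the task text. Next: unload the side force, release, retreat and look.

Run:
```python
from h import *
s=show("before"); p=np.array([566.988,-7.044,128.6]); o=down(1.9276)
for _ in range(5):
    f=env.read_state()["force"]; f=f*[1,1,0]
    if np.linalg.norm(f)<2.5: break
    p=p+np.clip(f/14*.6,-.5,.5); env.move_l(p,rate=15); env.hold(.1); show("relax")
set_gripper(24); env.hold(.1); show("open")
env.move_l([p[0],p[1],230],rate=100)
env.reach([p[0]-10,p[1]-10,320],down(np.pi)); env.hold(.3)
s=show("up"); w=viewer.camera("wrist"); import pickle; pickle.dump((dict(s),w),open("w2.pkl","wb"))
cv2.imwrite("pics/after.png",cv2.resize(w,(800,600),interpolation=cv2.INTER_CUBIC))
```

```text
before t29.85 pos [568.1  -5.2 129.1] Fx,Fy(board) -2.3 15.5 Fz 2.0 Tz 0.659 w 8.22 g 30.9 q6 -0.391
relax t30.20 pos [568.1  -5.1 129.1] Fx,Fy(board) -2.6 11.9 Fz 1.5 Tz 0.609 w 8.36 g 30.9 q6 -0.390
relax t30.55 pos [568.1  -5.  129.1] Fx,Fy(board) -1.4 9.9 Fz 2.0 Tz 0.644 w 7.96 g 30.9 q6 -0.390
relax t30.90 pos [568.1  -4.9 129.1] Fx,Fy(board) -3.0 8.0 Fz 1.6 Tz 0.668 w 8.22 g 30.9 q6 -0.389
relax t31.25 pos [568.1  -4.8 129.1] Fx,Fy(board) -1.5 6.7 Fz 1.7 Tz 0.652 w 8.22 g 30.9 q6 -0.388
relax t31.60 pos [568.1  -4.7 129.1] Fx,Fy(board) -0.9 5.5 Fz 2.2 Tz 0.646 w 8.30 g 30.9 q6 -0.387
open t32.17 pos [566.9  -5.1 128.5] Fx,Fy(board) 0.6 0.5 Fz 0.1 Tz -0.021 w 23.85 g 0.0 q6 -0.387
up t34.77 pos [556.9 -14.9 319.7] Fx,Fy(board) -0.8 -0.1 Fz 0.2 Tz 0.019 w 23.76 g 0.0 q6 -1.619
```

View pics/after.png

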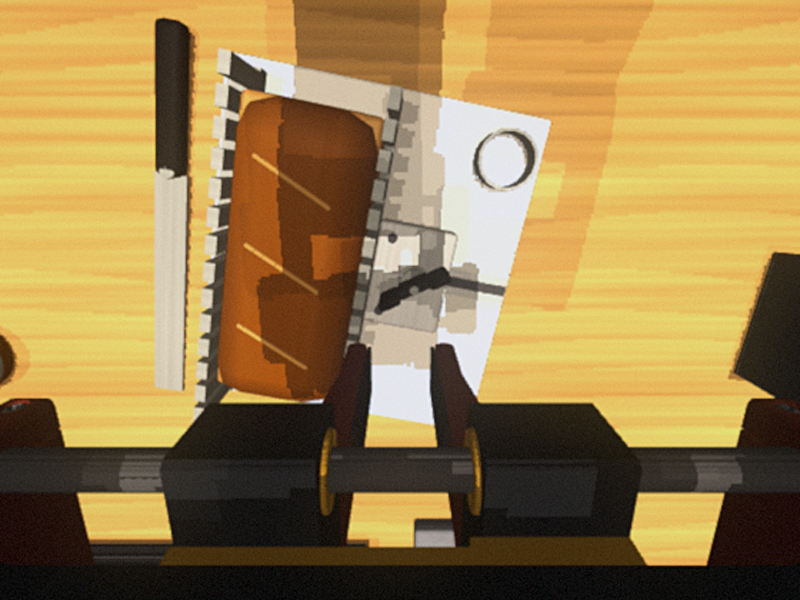

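The wrist view shows the loaf held between both combs, the knob turned about 0.73 rad tighter than at the start, and the knife and cutter where they were. Handing in.

```bash
python3 -c "
from station import workorder
print(workorder.sign_off())"
```

```text
the job is handed in; nothing more can be done
None
```

The job is handed in: I slackened the knob, slid the comb up until the loaf was seated (about 15 N total push at the knob), then tightened the knob to its hard stop; the sign-off returned no verdict.

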